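# Close the tile joint and rake it

### The job

Gently slide the loose blue tile across its board until it butts flush against the glued white tile, with the ends of the two tiles roughly in line. Then take the red-handled joint raker from its stand and draw its tip slowly and lightly down in the joint groove between the two tiles, all the way from the end nearest the robot to the far end, without scraping the glazed faces, and hang it back upright in its stand. The joint must still be closed at the end, and the other things on the table left alone.

Things in the scene. Friction and masses are not known exactly. Their poses are not given: they have to be found in the camera images.
- tray: wooden board, fixed, 190 mm (its x) by 300 mm (its y), 10 mm thick, a dark 22 mm high batten along its -y edge. A white tile is glued on it: 150 mm along x, 100 mm along y, 16 mm thick, centred at x 0, y -90 mm. Origin at the centre of the board's underside (on the table), x away from the robot along the joint, z up
- seam (a point): middle of the joint, on the white tile's +y edge at face height (26 mm over the table); axes as the board's. The joint runs along x from -75 (near end) to +75 mm (far end). Tiles have a 10 mm base and a raised face set in 7 mm from every edge, so butted tiles leave a flat-bottomed groove 14 mm wide, 6 mm deep (floor at z -6 mm), centred on y 0 here
- loose_tile: loose blue tile, same shape as the white one: 150 mm (x) by 100 mm (y) by 16 mm, about 0.5 kg, lying on the board on the +y side of the white tile, a gap between them. Origin at the centre of its underside, 10 mm over the table. Butted, its origin is 50 mm from point seam along the board's y. Too wide to grasp
- raker: joint raker, 126 mm tall, 0.12 kg, hanging upright in the stand: steel shank 7 mm thick with an 8 mm ball tip at the bottom, a brass flange 40 mm across from 50 to 56 mm above the tip, and a red square handle 24 by 24 mm from 56 to 126 mm above the tip, faces square to its x and y. Origin at the lowest point of the ball tip, z up along the handle
- tip (a point): the lowest point of the raker's ball tip (same as the raker's origin)
- stand: fixed steel stand for the raker, 85 by 85 mm, 80 mm high: a top plate 10 mm thick on two side walls, with a 24 mm square hole in the middle; the raker's shank hangs through it, the flange rests on the plate, the tip then 30 mm over the table. Origin at the centre of its underside
- seat (a point): centre of the hole at the top face of the stand's plate, 80 mm over the table; the raker's flange underside rests here
- candle: bystander: white candle in a glass jar, 108 mm across, 110 mm high; origin at the centre of its underside
- mug: bystander: blue mug, 80 mm across, 90 mm high; origin at the centre of its underside
- spacers: bystander: yellow open box 100 by 70 by 35 mm; origin at the centre of its underside
Not all that is in view belongs to the job. What is shaped like the loose_tile but turquoise or yellow is not meant.

How it is judged:
By the outcome, as a careful person would: the job done as asked, in the order asked, and still so for the second after the job is handed in, with the robot touching nothing.
It also fails if it takes over 72 s, if anything falls off the work surface, if the arm or the gripper's body presses on something with over 40 N, if the wrist force passes 120 N, or if a joint passes its speed limit or range.

### The arm

A 6-joint arm with a two-finger parallel gripper is mounted at the origin on the work surface. World frame = base frame: x ahead of the robot, y to its left, z up, the work surface at z = 0. Lengths are in m, angles in rad, forces in N, time in s.
With the tool pointing down it reaches from about 0.275 to 0.75 m from the base axis. Payload 10.2 kg.
Tool frame: the origin (TCP) lies at the very end of the fingers, on their centre line; the grasp point (between the pads) lies 19 mm behind it; z points along the fingers, y is the line along which they close (so a half turn about z gives the same grasp; the last joint's range is limited). The gripper opens to 88 mm and grips with 3 to 60 N. Pads are 18 mm wide; open, the fingers measure 123 mm over their backs; the gripper's body (75 mm by 187 mm) begins 45 mm behind the grasp point.
Start: joints at [-0.223, 0.313, 1.498, -0, 1.331, -0.223], TCP at [0.525, -0, 0.239] pointing down, gripper open.
Joint ranges: [-2.94, 2.94], [-0.97, 2.17], [0.19, 2.56], [-1.23, 4.37], [0.02, 3.11], [-2.88, 2.88]. Speed limits (rad/s): [2.39, 2.39, 3.01, 3.14, 3.14, 3.14].

### API

Orientations are given as [roll, pitch, yaw] about the fixed x, y, z axes, in that order (R = Rz(yaw) Ry(pitch) Rx(roll)).
In Python, from bench import env, optics gives the robot as it stands.
- The arm moves only by the tool play_rows, never from a script. Its argument "plan" is a list that holds one entry, the list of rows, each a list of 7 numbers: the turn, a rotation vector about the tool's x, y, z normalised to -1 to 1, where 1 is 180 degrees, then the shift along the tool's x, y, z normalised to -1 to 1, where 1 is 300 mm, then the closure, from 0 (fully open) to 1 (shut). In form: [[[ax, ay, az, tx, ty, tz, jaw], ...]]. A call has 1 to 10 rows; each row is the pose to reach, as a shift and turn from the pose commanded when the call began, along the tool's axes at that moment, turning the shorter way round; what a row does not reach only later rows make up. A row lasts 1/8 s, in which the tool goes at most 62.5 mm and 10.7 degrees, less where a joint would pass 70% of its speed; a pose out of reach is approached as far as the arm can. A call with a number of a shift or a turn outside -1 to 1 is refused whole. A call with a gripper value outside its range is refused whole. The fingers move at their own pace and stop on an object; the grip force is fixed at half the most. Time passes only in rows, so rows that repeat a pose let the fingers close. It gives the time, the measured TCP pose, the force, the opening and the grip force at its end, in the units of the state.
- env.state(): the state, without advancing time (a new reading comes with each control period).
- optics.capture(name): name is "scene" or "side" or "wrist"; returns the picture (400x640x3 uint8, red, green, blue); there is no depth.
- optics.camera_model(name): a dict with "mtx" (3x3 intrinsics, pixels), "dist_coeffs" ([k1, k2, p1, p2, k3] as OpenCV has them; the pictures are not rectified), "cam_to_world" (4x4, takes a point from camera to world coordinates); the wrist camera has in their place "tool_from_camera" (4x4, takes a point from camera to tool coordinates, whose origin is the TCP and whose axes are the flange's). Camera axes: x right, y up, looking along -z (the intrinsics and any distortion apply to the point x, -y, -z); pixel columns grow to the right and rows downward; lengths in m; the calibration is good to about 2 mm. A picture is of the moment at which its call begins: read the wrist's pose just before it. camera_model takes no time and is no camera call.
- env.hand_in(): hands the job in; it is judged then, once.
The state is a dict: "time_s": time; "joints": joint angles; "joint_velocities": joint speeds; "joint_efforts": joint torques, N m; "eef_pos": TCP position; "tcp_rot": TCP orientation; "wrist_force": force on the tool from outside, world axes, zero at the start; "torque": the same for the moment, N m; "opening": opening from 0.0 (shut) to 1.0 (fully open); "finger_force": force on a finger pad.
Only numpy, scipy, OpenCV 4.12 (cv2) and the standard library are available. Lean on these libraries where they do the work, as an engineer would, in place of code of your own. Each camera call takes 0.05 s, during which the arm holds its last target. There are 200 camera calls.

## Working session

There is one attempt and no reset: what is moved stays moved. The work goes in short steps, Python scripts to look and compute and a tool call to move; the robot and the scene stay as the last step left them, time stands still between calls to the robot, and variables do not carry over. Pictures are saved under pics/ and viewed, at most 10 in all, crops included, and the job is handed in when it is done.

Besides the shell and the picture viewer there is one more tool, called by a JSON object that holds its "op" and its "data". play_rows: Moves the arm, as the interface text tells. Scaled input: -1 to 1 covers 300 mm each way for a shift and 180 degrees each way for a turn. Its arguments: {"type":"object","properties":{"plan":{"type":"array","items":{"type":"array","items":{"type":"array","items":{"type":"number","minimum":-1,"maximum":1}}}}},"required":["plan"]}

```bash
ls && mkdir -p pics && python3 - <<'E'
from bench import env, optics
import cv2, numpy as np
a=[]
for n in ("scene","side"):
    im=optics.capture(n); np.save(f"pics/{n}0.npy",im); cv2.imwrite(f"pics/{n}0.png",im[:,:,::-1])
    m=optics.camera_model(n); print(n,np.round(m["mtx"],1).tolist(),m["dist_coeffs"],np.round(m["cam_to_world"],3).tolist())
print(env.state())
E
```

```text
pics
scene [[466.3, 0.0, 323.8], [0.0, 466.3, 201.8], [0.0, 0.0, 1.0]] [0.01325374 0.         0.         0.         0.        ] [[0.57, -0.567, 0.594, 1.377], [0.821, 0.387, -0.419, -0.636], [0.008, 0.727, 0.686, 1.116], [0.0, 0.0, 0.0, 1.0]]
side [[445.4, 0.0, 321.6], [0.0, 445.4, 203.2], [0.0, 0.0, 1.0]] [-0.10636121  0.          0.          0.          0.        ] [[0.888, 0.286, -0.359, -0.059], [-0.459, 0.557, -0.692, -1.035], [0.002, 0.78, 0.626, 1.035], [0.0, 0.0, 0.0, 1.0]]
{'time_s': 0.1, 'joints': array([-2.23423360e-01,  3.13368962e-01,  1.49834017e+00,  1.07404087e-05,
        1.33095506e+00, -2.23383721e-01]), 'joint_velocities': array([-2.23449561e-03, -3.14235259e-03, -1.01849189e-03, -1.02694908e-04,
        2.63751569e-05, -9.12226797e-04]), 'joint_efforts': array([ 3.19868399e-03, -4.02814186e+01, -2.52645475e+01,  6.95334817e-02,
        3.42543027e-02, -5.51177254e-05]), 'eef_pos': array([5.24796890e-01, 2.43718055e-05, 2.38239007e-01]), 'tcp_rot': array([-3.14055005e+00, -2.47549128e-04,  1.57075400e+00]), 'wrist_force': array([-0.06510258, -0.6336217 , -0.18278326]), 'torque': array([-0.03347585, -0.02363594,  0.01127741]), 'finger_force': 0.0, 'opening': 0.999285868582193}
```

View pics/scene0.png

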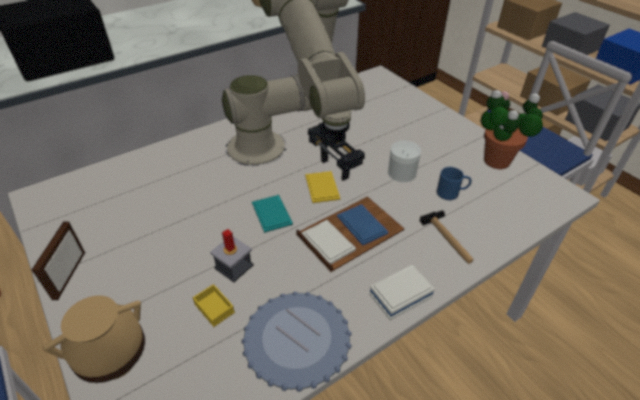

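View pics/side0.png

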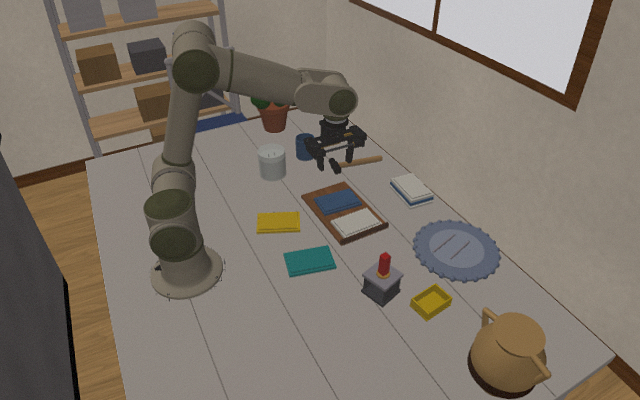

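The scene view shows the board at (350,232) with the white tile at (328,241) and blue tile at (363,224), and the raker stand at (231,250). In the side view they are at (345,212), (357,222), (339,201) and (383,280). I'll take coarse positions next.

```bash
cat > h.py <<'E'
import numpy as np, cv2
from bench import env, optics
from scipy.spatial.transform import Rotation as R
def tool():
    s=env.state(); T=np.eye(4); T[:3,:3]=R.from_euler('xyz',s['tcp_rot']).as_matrix(); T[:3,3]=s['eef_pos']; return T
def cam(n,T=None):
    m=optics.camera_model(n)
    C=np.array(m['cam_to_world']) if n!='wrist' else T@np.array(m['tool_from_camera'])
    return np.array(m['mtx']),np.array(m['dist_coeffs']),C
def rays(px,c):
    K,d,C=c; u=cv2.undistortPoints(np.float64(px).reshape(-1,1,2),K,d)[:,0]
    v=np.c_[u[:,0],-u[:,1],-np.ones(len(u))]@C[:3,:3].T
    return C[:3,3],v
def onplane(px,c,z):
    o,v=rays(px,c); return o+v*((z-o[2])/v[:,2])[:,None]
def proj(P,c):
    K,d,C=c; q=(np.atleast_2d(P)-C[:3,3])@C[:3,:3]; q=q*[1,-1,-1]
    return cv2.projectPoints(q,np.zeros(3),np.zeros(3),K,d)[0][:,0]
def hsv(im): return cv2.cvtColor(np.ascontiguousarray(im),cv2.COLOR_RGB2HSV)
def blobs(mask,amin=60):
    n,l,s,c=cv2.connectedComponentsWithStats(mask.astype(np.uint8)); return [(c[i],s[i,4],l==i) for i in range(1,n) if s[i,4]>amin]
E
python3 - <<'E'
from h import *
for n in("scene","side"):
    im=np.load(f"pics/{n}0.npy"); H=hsv(im); c=cam(n); h,s,v=[H[...,i].astype(int) for i in range(3)]
    for nm,mk,z in(("blue",(h>98)&(h<118)&(s>100)&(v>50),.026),("red",((h<5)|(h>174))&(s>180)&(v>80),.115),("brown",(h>4)&(h<16)&(s>100)&(v<190),.010)):
        for ce,a,l in blobs(mk):
            P=onplane([ce],c,z)[0]
            if .2<P[0]<1 and abs(P[1])<.6:
                cs=cv2.findContours(l.astype(np.uint8),0,2)[0][0]; bx=cv2.boxPoints(cv2.minAreaRect(onplane(cs[:,0],c,z)[:,:2].astype(np.float32)*1000))
                print(n,nm,ce.round(),a,P.round(3),bx.round().tolist())
    # a wall patch for white tile
    p={"scene":(328,241),"side":(357,222)}[n]; print(n,"white",onplane([p],c,.026).round(3))
print(np.round(optics.camera_model("wrist")["tool_from_camera"],3).tolist(),np.round(optics.camera_model("wrist")["mtx"]).tolist())
E
```

```text
scene blue [450. 183.] 559 [0.606 0.456 0.026] [[528.0, 509.0], [617.0, 365.0], [680.0, 405.0], [591.0, 548.0]]
scene blue [362. 224.] 953 [0.591 0.071 0.026] [[512.0, 29.0], [658.0, 20.0], [664.0, 116.0], [518.0, 125.0]]
scene red [228. 240.] 130 [ 0.488 -0.343  0.115] [[449.0, -341.0], [518.0, -363.0], [525.0, -344.0], [455.0, -322.0]]
scene brown [360. 232.] 1245 [0.602 0.055 0.01 ] [[484.0, 178.0], [489.0, -117.0], [678.0, -114.0], [672.0, 181.0]]
scene white [[ 0.588 -0.062  0.026]]
side blue [337. 200.] 490 [0.578 0.072 0.026] [[500.0, 23.0], [647.0, 14.0], [653.0, 112.0], [506.0, 120.0]]
side brown [334. 208.] 886 [0.556 0.055 0.01 ] [[476.0, 176.0], [485.0, -125.0], [679.0, -119.0], [670.0, 181.0]]
side white [[ 0.58  -0.067  0.026]]
[[-0.0, 0.95, 0.311, 0.081], [1.0, 0.0, -0.0, 0.0], [-0.0, 0.311, -0.95, -0.145], [0.0, 0.0, 0.0, 1.0]] [[279.0, 0.0, 321.0], [0.0, 279.0, 195.0], [0.0, 0.0, 1.0]]
```

```bash
python3 - <<'E'
from h import *
T=tool(); im=optics.capture("wrist"); np.save("pics/w0.npy",im); np.save("pics/w0T.npy",T); cv2.imwrite("pics/w0.png",im[:,:,::-1])
# candle: rim top/bottom pixel guesses
print(onplane([(404,180)],cam("scene"),0).round(3), onplane([(404,147)],cam("scene"),.11).round(3), onplane([(272,178)],cam("side"),0).round(3),onplane([(271,150)],cam("side"),.11).round(3))
E
```

```text
[[0.481 0.355 0.   ]] [[0.433 0.38  0.11 ]] [[0.432 0.343 0.   ]] [[0.448 0.373 0.11 ]]
```

View pics/w0.png

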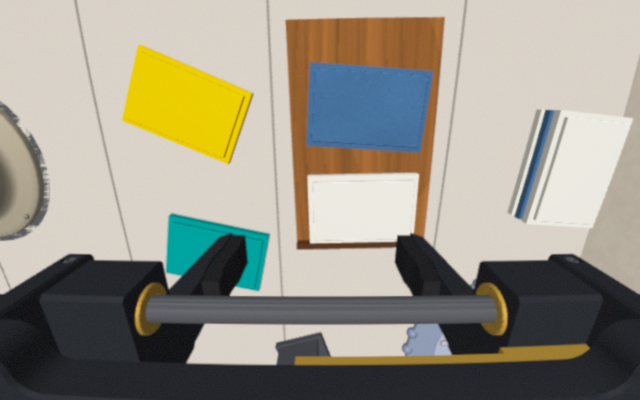

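The wrist view shows the whole board: blue tile corners (311,63), (432,70), (422,151), (306,146), and white tile with top edge near y=174, from x=308 to 418. Candle is at about (0.445,0.37), clear of the push. Now precise measurement.

```bash
python3 - <<'E'
from h import *
im=np.load("pics/w0.npy"); T=np.load("pics/w0T.npy"); c=cam("wrist",T); H=hsv(im); h,s,v=[H[...,i].astype(int) for i in range(3)]
reg=np.zeros(h.shape,bool); reg[20:245,285:445]=1
def rect(nm,mk,z):
    ce,a,l=max(blobs(mk&reg),key=lambda b:b[1])
    cs=cv2.findContours(l.astype(np.uint8),0,1)[0][0][:,0]
    ap=cv2.approxPolyDP(cv2.convexHull(cs),6,True)[:,0]
    P=onplane(cs,c,z)[:,:2].astype(np.float32)*1000
    print(nm,a,cv2.minAreaRect(P),cv2.boxPoints(cv2.minAreaRect(P)).round(1).tolist()); print(ap.tolist(),onplane(ap,c,z)[:,:2].round(4).tolist())
rect("blue",(h>98)&(h<118)&(s>100),.020)
rect("white",(s<45)&(v>120),.020)
rect("board",~((s<45)&(v>120))|((np.indices(h.shape)[0]>165)&(np.indices(h.shape)[1]>300)&(np.indices(h.shape)[1]<425)),.010)
E
```

```text
blue 9541 ((583.1549072265625, 76.13114929199219), (97.88130950927734, 147.67770385742188), 86.56501770019531) [[506.5, 31.700000762939453], [653.9000244140625, 22.899999618530273], [659.7999877929688, 120.5999984741211], [512.4000244140625, 129.39999389648438]]
[[311, 64], [431, 72], [419, 150], [307, 144]] [[0.5132, 0.128], [0.6587, 0.1199], [0.6535, 0.0249], [0.5071, 0.0324]]
white 7213 ((582.3720092773438, -57.86008071899414), (149.35121154785156, 102.22502136230469), 1.2538108825683594) [[506.6000061035156, -8.399999618530273], [508.79998779296875, -110.5999984741211], [658.0999755859375, -107.30000305175781], [655.9000244140625, -5.099999904632568]]
[[418, 174], [409, 235], [310, 242], [308, 175]] [[0.6556, -0.0074], [0.6524, -0.0979], [0.5092, -0.1089], [0.5078, -0.0089]]
board 32346 ((584.7597045898438, 29.998916625976562), (199.63072204589844, 300.25286865234375), 1.2533563375473022) [[481.70001220703125, 177.89999389648438], [488.29998779296875, -122.30000305175781], [687.7999877929688, -117.9000015258789], [681.2999877929688, 182.3000030517578]]
[[444, 20], [429, 244], [297, 244], [285, 20]] [[0.672, 0.1793], [0.6878, -0.1179], [0.4893, -0.1175], [0.4825, 0.1779]]
```

{"op": "play_rows", "data": {"plan": [[[0,0,-0.007,0.2,0.1,0.2,0],[0,0,-0.007,0.4,0.187,0.4,0],[0,0,-0.007,0.5,0.187,0.55,0],[0,0,-0.007,0.5,0.187,0.65,0],[0,0,-0.007,0.5,0.187,0.7,0],[0,0,-0.007,0.5,0.187,0.74,0],[0,0,-0.007,0.5,0.187,0.743,0],[0,0,-0.007,0.5,0.187,0.743,0]]]}}

```text
time_s: 1.15
eef_pos: [0.5818, 0.1497, 0.017]
tcp_rot: [3.14, -0.0, 1.592]
wrist_force: [-0.6, 0.0, 1.1]
opening: 1.001
finger_force: 0.0
```

{"op": "play_rows", "data": {"plan": [[[0,0,0,-0.01,0,0.007,0],[0,0,0,-0.025,0,0.007,0],[0,0,0,-0.035,0,0.007,0],[0,0,0,-0.045,0,0.007,0],[0,0,0,-0.055,0,0.007,0],[0,0,0,-0.065,0,0.007,0],[0,0,0,-0.075,0,0.007,0],[0,0,0,-0.085,0,0.007,0],[0,0,0,-0.095,0,0.007,0],[0,0,0,-0.105,0,0.007,0]]]}}

```text
time_s: 2.4
eef_pos: [0.582, 0.1183, 0.0138]
tcp_rot: [3.141, -0.0, 1.593]
wrist_force: [-1.1, 4.3, 1.9]
opening: 1.001
finger_force: 2.2
```

{"op": "play_rows", "data": {"plan": [[[0,0,0,-0.007,0,0,0],[0,0,0,-0.014,0,0,0],[0,0,0,-0.021,0,0,0],[0,0,0,-0.028,0,0,0],[0,0,0,-0.034,0,0,0],[0,0,0,-0.034,0,0,0]]]}}

```text
time_s: 3.15
eef_pos: [0.5821, 0.1081, 0.0138]
tcp_rot: [3.141, 0.0, 1.593]
wrist_force: [0.1, 3.3, 2.8]
opening: 0.999
finger_force: 1.6
```

{"op": "play_rows", "data": {"plan": [[[0,0,0,-0.004,0,0,0],[0,0,0,-0.008,0,0,0],[0,0,0,-0.012,0,0,0],[0,0,0,-0.015,0,0,0],[0,0,0,-0.015,0,0,0]]]}}

```text
time_s: 3.78
eef_pos: [0.5822, 0.1038, 0.0138]
tcp_rot: [3.141, -0.0, 1.593]
wrist_force: [0.4, 5.0, 2.4]
opening: 1.0
finger_force: 2.3
```

{"op": "play_rows", "data": {"plan": [[[0,0,0,-0.002,0,0,0],[0,0,0,-0.004,0,0,0],[0,0,0,-0.006,0,0,0],[0,0,0,-0.006,0,0,0]]]}}

```text
time_s: 4.28
eef_pos: [0.5822, 0.1021, 0.0138]
tcp_rot: [3.141, -0.0, 1.593]
wrist_force: [-0.7, 4.9, 3.2]
opening: 0.999
finger_force: 2.5
```

{"op": "play_rows", "data": {"plan": [[[0,0,0,-0.002,0,0,0],[0,0,0,-0.004,0,0,0],[0,0,0,-0.004,0,0,0]]]}}

```text
time_s: 4.65
eef_pos: [0.5822, 0.1012, 0.0138]
tcp_rot: [3.141, -0.001, 1.593]
wrist_force: [0.1, 7.6, 3.1]
opening: 0.999
finger_force: 3.4
```

{"op": "play_rows", "data": {"plan": [[[0,0,0,-0.002,0,0,0],[0,0,0,-0.004,0,0,0],[0,0,0,-0.004,0,0,0]]]}}

```text
time_s: 5.03
eef_pos: [0.5822, 0.1011, 0.0138]
tcp_rot: [3.141, -0.002, 1.593]
wrist_force: [0.6, 13.0, 3.7]
opening: 0.999
finger_force: 6.5
```

{"op": "play_rows", "data": {"plan": [[[0,0,0,0.02,0,0,0],[0,0,0,0.06,0,0,0],[0,0,0,0.06,0,-0.15,0],[0,0,0,0.06,0,-0.35,0],[0,0,0,-0.15,0,-0.5,0],[0,0,0,-0.3,0,-0.5,0],[0,0,0,-0.3,0,-0.5,0]]]}}

```text
time_s: 5.9
eef_pos: [0.5845, 0.0066, 0.1644]
tcp_rot: [3.14, 0.001, 1.588]
wrist_force: [0.0, 0.6, -0.5]
opening: 1.002
finger_force: 0.0
```

```bash
python3 - <<'E'
from h import *
T=tool(); im=optics.capture("wrist"); np.save("pics/w1.npy",im); np.save("pics/w1T.npy",T)
c=cam("wrist",T); print(T[:3,3])
q=proj([[.50,-.12,.02],[.67,-.12,.02],[.5,.1,.02],[.67,.1,.02],[.582,-.008,.02]],c); print(q.round())
x0,y0=np.maximum(q.min(0).astype(int)-15,0); x1,y1=q.max(0).astype(int)+15
cr=im[y0:y1,x0:x1,::-1]; k=min(790/cr.shape[1],590/cr.shape[0]); print(x0,y0,k); cv2.imwrite("pics/w1c.png",cv2.resize(cr,None,fx=k,fy=k,interpolation=cv2.INTER_CUBIC))
E
```

```text
[0.58446924 0.00659531 0.1643959 ]
[[250. 282.]
 [388. 284.]
 [236.  90.]
 [409.  93.]
 [318. 196.]]
220 75 2.6457399103139014
```

View pics/w1c.png

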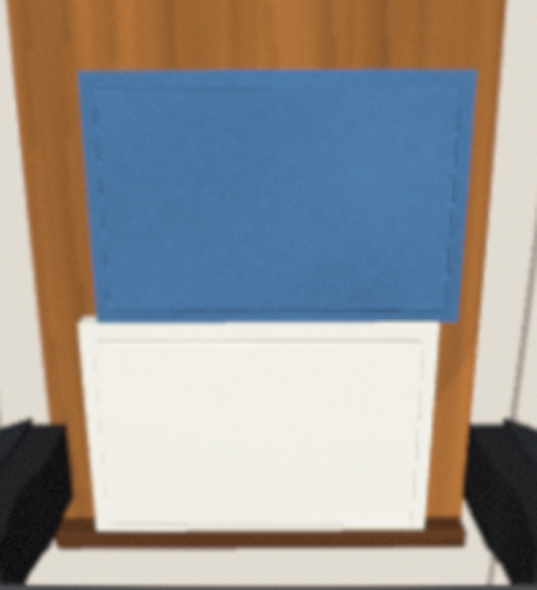

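The crop shows the tiles butted along row ~320, but the blue tile (left/right edges at x=97 and 458) sits about 18 crop pixels to the right of the white one (80, 439). I'll measure that and nudge it along x.

```bash
cat > tiles.py <<'E'
from h import *
def measure(im,T):
    c=cam("wrist",T); H=hsv(im); h,s,v=[H[...,i].astype(int) for i in range(3)]
    th=np.radians(1.25); B=np.array([[np.cos(th),-np.sin(th)],[np.sin(th),np.cos(th)]]); out={}
    g=np.indices(h.shape)
    for nm,mk,reg in(("blue",(h>98)&(h<118)&(s>100),[[.49,.12],[.68,.12],[.68,-.03],[.49,-.03]]),("white",(s<45)&(v>120),[[.498,.02],[.668,.02],[.668,-.112],[.498,-.112]])):
        m=np.zeros(h.shape,np.uint8); cv2.fillPoly(m,[proj(np.c_[reg,[.02]*4],c).round().astype(np.int32)],1)
        mk=cv2.morphologyEx((mk&(m>0)).astype(np.uint8),cv2.MORPH_OPEN,np.ones((5,5)))
        ce,a,l=max(blobs(mk),key=lambda b:b[1]); cs=cv2.findContours(l.astype(np.uint8),0,1)[0][0][:,0]
        P=(onplane(cs,c,.02)[:,:2]-[.582,-.008])@B*1000
        r={}
        for k,(ax,sg) in dict(xlo=(0,-1),xhi=(0,1),ylo=(1,-1),yhi=(1,1)).items():
            mid=(P.max(0)+P.min(0))/2; o=1-ax; e=np.abs(P[:,o]-mid[o])<(35 if o==1 else 55)
            Q=P[e&(sg*(P[:,ax]-mid[ax])>30)]; f=np.polyfit(Q[:,o],Q[:,ax],1); r[k]=(round(float(f[1]+f[0]*mid[o]*0),1),round(float(np.degrees(f[0])),2))
        print(nm,r)
E
python3 -c "
from tiles import *
measure(np.load('pics/w1.npy'),np.load('pics/w1T.npy'))"
```

```text
blue {'xlo': (-66.2, -0.1), 'xhi': (80.4, 0.07), 'ylo': (1.3, -0.27), 'yhi': (97.9, 0.16)}
white {'xlo': (-75.1, -0.3), 'xhi': (73.5, 0.18), 'ylo': (-100.4, 0.32), 'yhi': (-1.0, -0.07)}
```

{"op": "play_rows", "data": {"plan": [[[0,0,0,0.06,0.2,0,1],[0,0,0,0.11,0.38,0,1],[0,0,0,0.11,0.387,0.1,1],[0,0,0,0.11,0.387,0.25,1],[0,0,0,0.11,0.387,0.35,1],[0,0,0,0.11,0.387,0.43,1],[0,0,0,0.11,0.387,0.47,1],[0,0,0,0.11,0.387,0.48,1],[0,0,0,0.11,0.387,0.48,1]]]}}

```text
time_s: 7.08
eef_pos: [0.6999, 0.0455, 0.0204]
tcp_rot: [3.141, 0.0, 1.593]
wrist_force: [-0.4, -0.0, -0.1]
opening: 0.014
finger_force: 0.0
```

{"op": "play_rows", "data": {"plan": [[[0,0,0,0,-0.01,0.01,1],[0,0,0,0,-0.02,0.018,1],[0,0,0,0,-0.03,0.018,1],[0,0,0,0,-0.04,0.018,1],[0,0,0,0,-0.05,0.018,1],[0,0,0,0,-0.057,0.018,1],[0,0,0,0,-0.062,0.018,1],[0,0,0,0,-0.065,0.018,1]]]}}

```text
time_s: 8.07
eef_pos: [0.68, 0.0447, 0.0143]
tcp_rot: [3.142, 0.0, 1.593]
wrist_force: [0.0, 0.2, -0.8]
opening: 0.008
finger_force: 0.0
```

{"op": "play_rows", "data": {"plan": [[[0,0,0,0,-0.005,0,1],[0,0,0,0,-0.01,0,1],[0,0,0,0,-0.01,0,1]]]}}

```text
time_s: 8.45
eef_pos: [0.677, 0.0447, 0.0143]
tcp_rot: [-3.142, 0.0, 1.593]
wrist_force: [-1.0, -0.1, -0.0]
opening: 0.01
finger_force: 0.0
```

{"op": "play_rows", "data": {"plan": [[[0,0,0,0,-0.005,0,1],[0,0,0,0,-0.01,0,1],[0,0,0,0,-0.01,0,1]]]}}

```text
time_s: 8.82
eef_pos: [0.6741, 0.0446, 0.0144]
tcp_rot: [3.141, 0.0, 1.593]
wrist_force: [2.2, 0.9, -1.3]
opening: 0.002
finger_force: 1.1
```

{"op": "play_rows", "data": {"plan": [[[0,0,0,0,-0.005,0,1],[0,0,0,0,-0.005,0,1]]]}}

```text
time_s: 9.07
eef_pos: [0.6725, 0.0446, 0.0144]
tcp_rot: [3.142, 0.0, 1.593]
wrist_force: [3.7, -0.0, -0.9]
opening: 0.008
finger_force: 1.1
```

{"op": "play_rows", "data": {"plan": [[[0,0,0,0,-0.005,0,1],[0,0,0,0,-0.005,0,1]]]}}

```text
time_s: 9.32
eef_pos: [0.671, 0.0445, 0.0143]
tcp_rot: [-3.142, -0.0, 1.593]
wrist_force: [2.5, -0.3, -1.5]
opening: 0.004
finger_force: 1.2
```

{"op": "play_rows", "data": {"plan": [[[0,0,0,0,-0.004,0,1],[0,0,0,0,-0.008,0,1],[0,0,0,0,-0.013,0,1],[0,0,0,0,-0.013,0,1],[0,0,0,0,0.03,0,1],[0,0,0,0,0.04,-0.05,0.5],[0,0,0,0,0.0,-0.25,0],[0,0,0,-0.1,-0.2,-0.45,0],[0,0,0,-0.12,-0.3,-0.5,0],[0,0,0,-0.12,-0.3,-0.5,0]]]}}

```text
time_s: 10.58
eef_pos: [0.5805, 0.0059, 0.1682]
tcp_rot: [3.138, 0.001, 1.592]
wrist_force: [0.1, 1.0, -1.1]
opening: 0.551
finger_force: 0.0
```

```bash
cat > look.py <<'E'
from tiles import *
T=tool(); im=optics.capture("wrist"); print(T[:3,3].round(4)); np.save("pics/last.npy",im); np.save("pics/lastT.npy",T); measure(im,T)
E
python3 look.py
```

```text
[0.5805 0.0059 0.1682]
blue {'xlo': (-75.8, -0.23), 'xhi': (70.7, 0.14), 'ylo': (1.5, -0.18), 'yhi': (97.5, -0.07)}
white {'xlo': (-89.0, -31.38), 'xhi': (88.0, 31.25), 'ylo': (-97.4, 0.05), 'yhi': (-0.6, -0.14)}
```

{"op": "play_rows", "data": {"plan": [[[0,0,0,0.2,0,0,0],[0,0,0,0.395,0,0.05,0],[0,0,0,0.395,0,0.22,0],[0,0,0,0.395,0,0.36,0],[0,0,0,0.395,0,0.46,0],[0,0,0,0.395,0,0.505,0],[0,0,0,0.38,0,0.505,0],[0,0,0,0.365,0,0.505,0],[0,0,0,0.35,0,0.505,0],[0,0,0,0.345,0,0.505,0]]]}}

```text
time_s: 11.88
eef_pos: [0.5798, 0.1097, 0.0131]
tcp_rot: [3.141, -0.0, 1.592]
wrist_force: [0.5, 0.2, -0.2]
opening: 1.001
finger_force: 0.0
```

{"op": "play_rows", "data": {"plan": [[[0,0,0,-0.01,0,0,0],[0,0,0,-0.018,0,0,0],[0,0,0,-0.023,0,0,0],[0,0,0,-0.026,0,0,0],[0,0,0,-0.026,0,0,0]]]}}

```text
time_s: 12.5
eef_pos: [0.5797, 0.1022, 0.0128]
tcp_rot: [-3.142, -0.0, 1.593]
wrist_force: [0.3, -0.6, -0.9]
opening: 0.998
finger_force: 0.0
```

{"op": "play_rows", "data": {"plan": [[[0,0,0,-0.003,0,0,0],[0,0,0,-0.005,0,0,0],[0,0,0,-0.005,0,0,0]]]}}

```text
time_s: 12.88
eef_pos: [0.5798, 0.1012, 0.0128]
tcp_rot: [3.142, -0.001, 1.593]
wrist_force: [0.6, 3.6, -1.2]
opening: 0.999
finger_force: 2.2
```

{"op": "play_rows", "data": {"plan": [[[0,0,0,-0.004,0,0,0],[0,0,0,-0.004,0,0,0],[0,0,0,0.02,0,0,0],[0,0,0,0.05,0,0,0],[0,0,0,0.05,0,-0.2,0],[0,0,0,0.05,0,-0.4,0],[0,0,0,-0.1,0,-0.53,0],[0,0,0,-0.3,0,-0.53,0],[0,0,0,-0.3,0,-0.53,0],[0,0,0,-0.3,0,-0.53,0]]]}}

```text
time_s: 14.12
eef_pos: [0.5816, 0.0112, 0.1716]
tcp_rot: [-3.141, -0.0, 1.593]
wrist_force: [-0.5, 1.1, 0.1]
opening: 1.0
finger_force: 0.0
```

```bash
python3 look.py; python3 - <<'E'
from h import *
o=[];V=[]
for n in("scene","side"):
    H=hsv(np.load(f"pics/{n}0.npy")); h,s,v=[H[...,i].astype(int) for i in range(3)]
    for ce,a,l in blobs(((h<5)|(h>174))&(s>150)&(v>60),40):
        P=onplane([ce],cam(n),.121)[0]
        if .3<P[0]<.7 and -.5<P[1]<-.2: print(n,ce,a,P.round(3)); a,b=rays([ce],cam(n)); o.append(a); V.append(b[0]/np.linalg.norm(b[0]))
if len(o)>1:
    M=[np.eye(3)-np.outer(v,v) for v in V]; print(np.linalg.solve(sum(M),sum(m@q for m,q in zip(M,o))))
E
```

```text
[0.5816 0.0112 0.1716]
blue {'xlo': (-75.7, -0.23), 'xhi': (70.5, 0.36), 'ylo': (1.4, -0.0), 'yhi': (98.0, 0.39)}
white {'xlo': (-75.1, -0.2), 'xhi': (73.3, -0.15), 'ylo': (-100.6, 0.0), 'yhi': (-0.9, -0.0)}
scene [228.2        239.70666667] 150 [ 0.491 -0.344  0.121]
side [383.71219512 263.45853659] 205 [ 0.496 -0.345  0.121]
[ 0.49446796 -0.34588402  0.12358471]
```

{"op": "play_rows", "data": {"plan": [[[0,0,0,-0.1,-0.1,-0.15,0],[0,0,0,-0.3,-0.15,-0.26,0],[0,0,0,-0.5,-0.2,-0.26,0],[0,0,0,-0.7,-0.25,-0.26,0],[0,0,0,-0.9,-0.33,-0.26,0],[0,0,0,-1,-0.33,-0.26,0]]]}}

```text
time_s: 14.92
eef_pos: [0.4888, -0.2925, 0.2497]
tcp_rot: [-3.141, -0.0, 1.593]
wrist_force: [1.0, 0.7, 0.1]
opening: 1.0
finger_force: 0.0
```

{"op": "play_rows", "data": {"plan": [[[0,0,0,-0.2,0,0,0],[0,0,0,-0.38,0,0,0],[0,0,0,-0.38,0,0,0],[0,0,0,-0.38,0,0,0]]]}}

```text
time_s: 15.42
eef_pos: [0.4926, -0.4038, 0.2496]
tcp_rot: [-3.141, -0.001, 1.594]
wrist_force: [0.3, 0.6, -0.6]
opening: 0.999
finger_force: 0.0
```

```bash
python3 - <<'E'
from h import *
T=tool(); im=optics.capture("wrist"); np.save("pics/w2.npy",im); np.save("pics/w2T.npy",T); cv2.imwrite("pics/w2.png",im[:,:,::-1]); print(T[:3,3],proj([[.4945,-.346,.156],[.4945,-.346,.08]],cam("wrist",T)))
E
```

```text
[ 0.49264447 -0.40384805  0.24955049] [[324.28500647 133.71281866]
 [323.44739212 126.86658734]]
```

View pics/w2.png

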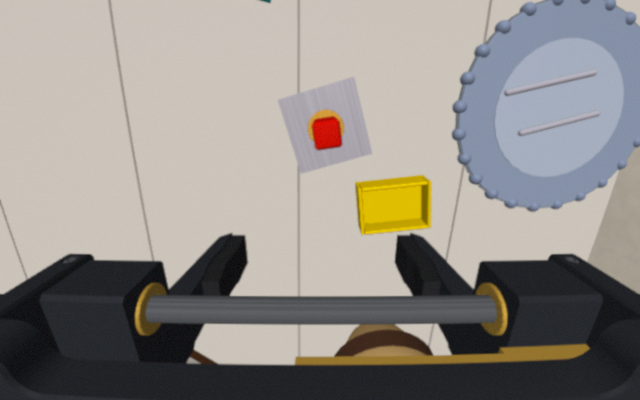

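The stand's plate has corners (278,100), (353,78), (371,152), (301,172), and the red handle top is at about (327,134). Now measure the plate and handle poses.

```bash
python3 - <<'E'
from h import *
im=np.load("pics/w2.npy"); T=np.load("pics/w2T.npy"); c=cam("wrist",T); H=hsv(im); h,s,v=[H[...,i].astype(int) for i in range(3)]
def rep(nm,l,z):
    cs=cv2.findContours(l.astype(np.uint8),0,1)[0]; cs=max(cs,key=len)[:,0]
    P=onplane(cs,c,z)[:,:2].astype(np.float32)*1000; r=cv2.minAreaRect(P); print(nm,np.round(r[0],1),np.round(r[1],1),round(r[2],1))
    ap=cv2.approxPolyDP(cv2.convexHull(cs),4,True)[:,0]; print(ap.tolist(),onplane(ap,c,z)[:,:2].round(4).tolist())
red=((h<6)|(h>172))&(s>150)
ce,a,l=max(blobs(red,30),key=lambda b:b[1]); print("v of red", np.percentile(v[l],[5,25,50,75,95]))
rep("redall",l,.156)
rep("redtop",l&(v>np.percentile(v[l],95)-25),.156)
orange=(h>8)&(h<25)&(s>120)&(v>120); orange[:100]=0; orange[160:]=0; orange[:,:290]=0; orange[:,360:]=0
ys,xs=np.nonzero(orange);print("flange px",xs.min(),xs.max(),ys.min(),ys.max(),onplane([((xs.min()+xs.max())/2,ys.min())],c,.086).round(4),onplane([(xs.min(),125),(xs.max(),125)],c,.086).round(4))
bg=np.median(im[40:70,310:470].reshape(-1,3),0); d=np.abs(im.astype(int)-bg).sum(2)
m=(d>60); m[:,:265]=0;m[:60]=0;m[185:]=0;m[:,376:]=0
ce,a,l=max(blobs(cv2.morphologyEx(m.astype(np.uint8),cv2.MORPH_CLOSE,np.ones((5,5)))),key=lambda b:b[1]); rep("plate",l,.08)
for cc in [(278,100),(353,78),(371,152),(301,172)]: print(onplane([cc],c,.08)[0,:2].round(4),end=' ')
E
```

```text
v of red [167.15 194.   203.   207.   215.  ]
redall [ 496.2 -345.3] [22.1 24.5] 9.3
[[334, 118], [340, 145], [317, 148], [314, 122]] [[0.5022, -0.333], [0.5081, -0.3551], [0.4886, -0.3582], [0.4857, -0.3366]]
redtop [ 496.2 -345.4] [20.4 20.8] 9.9
[[335, 119], [338, 143], [317, 146], [313, 124]] [[0.5031, -0.3338], [0.5064, -0.3535], [0.4886, -0.3565], [0.4849, -0.3382]]
flange px 308 343 110 140 [[ 0.4962 -0.328   0.086 ]] [[ 0.4777 -0.344   0.086 ]
 [ 0.5155 -0.3431  0.086 ]]
plate [ 490.1 -338. ] [ 91.9 127.8] 17.4
[[299, 60], [352, 78], [371, 152], [297, 184], [279, 100]] [[0.4675, -0.2788], [0.5232, -0.2949], [0.5491, -0.3725], [0.4652, -0.4121], [0.446, -0.3188]]
[ 0.445  -0.3188] [ 0.5242 -0.2949] [ 0.5491 -0.3725] [ 0.4699 -0.3976]
```

{"op": "play_rows", "data": {"plan": [[[0,0,-0.046,0.15,0.017,0.05,0],[0,0,-0.046,0.194,0.017,0.12,0],[0,0,-0.046,0.194,0.017,0.2,0],[0,0,-0.046,0.194,0.017,0.3,0],[0,0,-0.046,0.194,0.017,0.4,0],[0,0,-0.046,0.194,0.017,0.47,0],[0,0,-0.046,0.194,0.017,0.479,0],[0,0,-0.046,0.194,0.017,0.479,0]]]}}

```text
time_s: 16.48
eef_pos: [0.4963, -0.3465, 0.1072]
tcp_rot: [3.141, 0.001, 1.738]
wrist_force: [0.2, 0.8, 0.7]
opening: 0.998
finger_force: 0.0
```

{"op": "play_rows", "data": {"plan": [[[0,0,0,0.003,0,0,0.3],[0,0,0,0.003,0,0,0.6],[0,0,0,0.003,0,0,0.8],[0,0,0,0.003,0,0,0.9],[0,0,0,0.003,0,0,1],[0,0,0,0.003,0,0,1],[0,0,0,0.003,0,0,1]]]}}

```text
time_s: 17.35
eef_pos: [0.4956, -0.3461, 0.1061]
tcp_rot: [3.142, 0.0, 1.737]
wrist_force: [-0.5, 0.2, -0.3]
opening: 0.271
finger_force: 30.0
```

{"op": "play_rows", "data": {"plan": [[[0,0,0,0,0,-0.02,1],[0,0,0,0,0,-0.06,1],[0,0,0,0,0,-0.11,1],[0,0,0,0,0,-0.16,1],[0,0,0,0,0,-0.21,1],[0,0,0,0,0,-0.25,1],[0,0,0,0,0,-0.28,1],[0,0,0,0,0,-0.28,1]]]}}

```text
time_s: 18.35
eef_pos: [0.4957, -0.3462, 0.1906]
tcp_rot: [3.141, 0.001, 1.737]
wrist_force: [-0.1, 0.0, -0.8]
opening: 0.273
finger_force: 30.0
```

```bash
python3 - <<'E'
from h import *
T=tool(); print(env.state()['wrist_force'],T[:3,3])
tip=T@[0,0,.0761,1]; out=[]
for n in("wrist","side"):
    im=optics.capture(n); np.save(f"pics/l_{n}.npy",im); c=cam(n,T); q=proj(tip[:3],c)[0]; print(n,q.round(1))
    x,y=q.astype(int); cr=im[y-32:y+32,x-32:x+32,::-1]; cr=cv2.resize(cr,(384,384),interpolation=cv2.INTER_CUBIC); out.append(cr)
cv2.imwrite("pics/lift.png",np.hstack(out))
E
```

```text
[-0.07325873  0.00201196 -0.75577213] [ 0.49568332 -0.34624892  0.19064865]
wrist [320.4 205.2]
side [383.6 265.3]
```

View pics/lift.png

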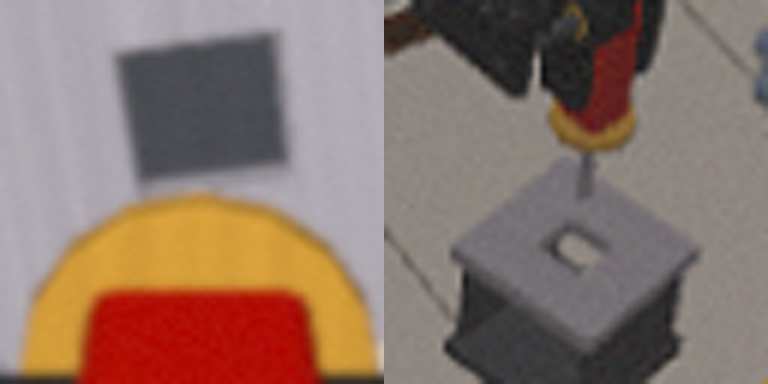

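Raker is lifted upright, with the tip in the side view at about (384.5,266) against a prediction of (383.6,265.3). Wrist crop shows hole corners and the flange edge, used now to refine the in-hand offset and the seat.

```bash
python3 - <<'E'
from h import *
T=tool(); c=cam("wrist",T); f=lambda p:(320-32+p[0]/6-.5+.08, 205-32+p[1]/6-.5+.08)
H=onplane([f(p) for p in[(118,52),(275,33),(288,163),(137,185)]],c,.08)[:,:2]; print("hole",H.round(4).tolist(),H.mean(0))
for d in(.020,.026):
    P=onplane([f((200,192))],c,T[2,3]-d)[0]; print("flange edge in tool mm",(np.linalg.inv(T)@np.r_[P,1])[:3]*1000)
# handle edges in x
for d in(.020,): print([(np.linalg.inv(T)@np.r_[onplane([f(p)],c,T[2,3]-d)[0],1])[:2]*1000 for p in[(85,330),(315,330),(200,290)]])
# motion
yaw=1.737; ex=np.array([np.cos(yaw),np.sin(yaw)]); ey=np.array([np.sin(yaw),-np.cos(yaw)])
th=np.radians(1.25); seam=np.array([.581,-.0077]); u=np.array([np.cos(th),np.sin(th)])
for s in(-.074,.075):
    t=seam+s*u; d=t-T[:2,3]; print(s,t.round(4),"tx,ty",(d@ex/.3).round(4),(d@ey/.3).round(4))
print("u in tool",u@ex,u@ey)
E
```

```text
hole [[0.4811, -0.3363], [0.505, -0.3292], [0.5109, -0.3501], [0.4875, -0.3578]] [ 0.4961452  -0.34334315]
flange edge in tool mm [21.02277612  0.38858747 20.01404194]
flange edge in tool mm [18.83756603  0.39433052 26.01256469]
[array([  5.15695001, -12.04090591]), array([ 5.15413284, 12.81993378]), array([9.85119855, 0.38920351])]
-0.074 [ 0.507  -0.0093] tx,ty 1.1004 0.2237
0.075 [ 0.656  -0.0061] tx,ty 1.0289 0.7152
u in tool -0.14388589243659966 0.9895942855320676
```

{"op": "play_rows", "data": {"plan": [[[0,0,0,0.08,0.02,0,1],[0,0,0,0.2,0.05,0,1],[0,0,0,0.34,0.08,0,1],[0,0,0,0.48,0.11,0,1],[0,0,0,0.62,0.14,0,1],[0,0,0,0.75,0.17,0,1],[0,0,0,0.86,0.19,0,1],[0,0,0,0.94,0.21,0,1],[0,0,0,0.99,0.222,0,1],[0,0,0,1.0,0.222,0,1]]]}}

```text
time_s: 19.7
eef_pos: [0.5115, -0.0388, 0.1899]
tcp_rot: [-3.141, -0.0, 1.738]
wrist_force: [-0.0, 0.4, -1.8]
opening: 0.269
finger_force: 30.0
```

{"op": "play_rows", "data": {"plan": [[[0,0,0,0.05,0,0.06,1],[0,0,0,0.1,0,0.14,1],[0,0,0,0.102,0,0.2,1],[0,0,0,0.102,0,0.24,1],[0,0,0,0.102,0,0.258,1],[0,0,0,0.102,0,0.258,1],[0,0,0,0.102,0,0.258,1]]]}}

```text
time_s: 20.58
eef_pos: [0.5068, -0.0093, 0.1133]
tcp_rot: [3.141, 0.0, 1.737]
wrist_force: [0.0, -0.2, -1.4]
opening: 0.276
finger_force: 30.0
```

```bash
cat > tiplook.py <<'E'
from h import *
import sys
T=tool(); print(env.state()['wrist_force'].round(1),T[:3,3].round(4)); out=[]
tip=(T@[-.0007,.0004,.0761,1])[:3]; th=np.radians(1.25); u=np.array([np.cos(th),np.sin(th),0]); sm=np.array([.581,-.0077,.02])
e=tip-sm; print("tip",tip.round(4),"along",(e@u).round(4),"across",(e@[-u[1],u[0],0]).round(4))
for n in("side","scene"):
    im=optics.capture(n); c=cam(n); q=proj(np.array([tip,sm-.075*u,sm+.075*u]),c); print(n,q.round(1).tolist())
    x,y=q[0].astype(int); cr=im[y-30:y+30,x-30:x+30,::-1]; out.append(cv2.resize(cr,(390,390),interpolation=cv2.INTER_CUBIC)); print("origin",x-30,y-30)
cv2.imwrite(sys.argv[1],np.hstack(out))
E
python3 tiplook.py pics/tip1.png
```

```text
[ 0.  -0.2 -1.4] [ 0.5068 -0.0093  0.1133]
tip [ 0.5073 -0.0099  0.0372] along -0.0737 across -0.0006
side [[330.5, 216.2], [330.0, 220.0], [366.2, 207.0]]
origin 300 186
scene [[326.8, 216.8], [326.7, 220.2], [355.3, 248.4]]
origin 296 186
```

View pics/tip1.png

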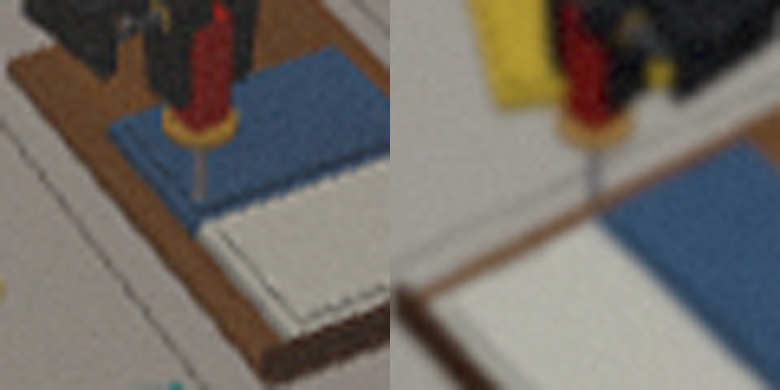

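Both views show the tip right above the joint's near end (side (330.6,216.5), scene (327,216)), matching the prediction. Lowering into the groove.

{"op": "play_rows", "data": {"plan": [[[0,0,0,0,0,0.015,1],[0,0,0,0,0,0.03,1],[0,0,0,0,0,0.042,1],[0,0,0,0,0,0.047,1],[0,0,0,0,0,0.05,1],[0,0,0,0,0,0.05,1]]]}}

```text
time_s: 21.42
eef_pos: [0.5065, -0.009, 0.0977]
tcp_rot: [-3.142, 0.0, 1.737]
wrist_force: [0.1, -0.2, -0.5]
opening: 0.271
finger_force: 30.0
```

{"op": "play_rows", "data": {"plan": [[[0,0,0,0,0,0.003,1],[0,0,0,0,0,0.003,1]]]}}

```text
time_s: 21.68
eef_pos: [0.5064, -0.0091, 0.0968]
tcp_rot: [-3.142, 0.0, 1.737]
wrist_force: [-0.3, 0.1, -1.2]
opening: 0.269
finger_force: 30.0
```

{"op": "play_rows", "data": {"plan": [[[0,0,0,0,0,0.002,1],[0,0,0,0,0,0.002,1]]]}}

```text
time_s: 21.92
eef_pos: [0.5064, -0.009, 0.0962]
tcp_rot: [-3.142, -0.0, 1.737]
wrist_force: [0.3, 0.2, -1.6]
opening: 0.269
finger_force: 30.0
```

{"op": "play_rows", "data": {"plan": [[[0,0,0,0,0,0.002,1],[0,0,0,0,0,0.002,1]]]}}

```text
time_s: 22.18
eef_pos: [0.5065, -0.0091, 0.0958]
tcp_rot: [3.141, 0.0, 1.737]
wrist_force: [0.3, -0.4, 1.0]
opening: 0.271
finger_force: 30.0
```

{"op": "play_rows", "data": {"plan": [[[0,0,0,-0.001,0.008,0,1],[0,0,0,-0.002,0.016,0,1],[0,0,0,-0.0035,0.024,0,1],[0,0,0,-0.0045,0.032,0,1],[0,0,0,-0.006,0.04,0,1],[0,0,0,-0.007,0.048,0,1],[0,0,0,-0.008,0.056,0,1],[0,0,0,-0.0095,0.064,0,1],[0,0,0,-0.0105,0.072,0,1],[0,0,0,-0.0115,0.08,0,1]]]}}

```text
time_s: 23.42
eef_pos: [0.5309, -0.0085, 0.0956]
tcp_rot: [3.142, 0.0, 1.737]
wrist_force: [-2.2, -0.1, 2.7]
opening: 0.271
finger_force: 30.0
```

{"op": "play_rows", "data": {"plan": [[[0,0,0,-0.001,0.008,-0.001,1],[0,0,0,-0.002,0.016,-0.001,1],[0,0,0,-0.0035,0.024,-0.001,1],[0,0,0,-0.0045,0.032,-0.001,1],[0,0,0,-0.006,0.04,-0.001,1],[0,0,0,-0.007,0.048,-0.001,1],[0,0,0,-0.008,0.056,-0.001,1],[0,0,0,-0.0095,0.064,-0.001,1],[0,0,0,-0.0105,0.072,-0.001,1],[0,0,0,-0.0115,0.08,-0.001,1]]]}}

```text
time_s: 24.68
eef_pos: [0.5551, -0.0079, 0.0959]
tcp_rot: [-3.142, 0.0, 1.737]
wrist_force: [-0.6, -0.2, -1.3]
opening: 0.269
finger_force: 30.0
```

{"op": "play_rows", "data": {"plan": [[[0,0,0,-0.001,0.008,0.0006,1],[0,0,0,-0.002,0.016,0.0006,1],[0,0,0,-0.0035,0.024,0.0006,1],[0,0,0,-0.0045,0.032,0.0006,1],[0,0,0,-0.006,0.04,0.0006,1],[0,0,0,-0.007,0.048,0.0006,1],[0,0,0,-0.008,0.056,0.0006,1],[0,0,0,-0.0095,0.064,0.0006,1],[0,0,0,-0.0105,0.072,0.0006,1],[0,0,0,-0.0115,0.08,0.0006,1]]]}}

```text
time_s: 25.92
eef_pos: [0.5793, -0.0073, 0.0957]
tcp_rot: [-3.142, -0.0, 1.737]
wrist_force: [-1.6, -0.1, 0.5]
opening: 0.272
finger_force: 30.0
```

{"op": "play_rows", "data": {"plan": [[[0,0,0,-0.001,0.008,0,1],[0,0,0,-0.002,0.016,0,1],[0,0,0,-0.0035,0.024,0,1],[0,0,0,-0.0045,0.032,0,1],[0,0,0,-0.006,0.04,0,1],[0,0,0,-0.007,0.048,0,1],[0,0,0,-0.008,0.056,0,1],[0,0,0,-0.0095,0.064,0,1],[0,0,0,-0.0105,0.072,0,1],[0,0,0,-0.0115,0.08,0,1]]]}}

```text
time_s: 27.18
eef_pos: [0.6036, -0.0067, 0.0957]
tcp_rot: [-3.142, 0.0, 1.737]
wrist_force: [-2.3, -0.7, 1.4]
opening: 0.272
finger_force: 30.0
```

{"op": "play_rows", "data": {"plan": [[[0,0,0,-0.001,0.008,0,1],[0,0,0,-0.002,0.016,0,1],[0,0,0,-0.0035,0.024,0,1],[0,0,0,-0.0045,0.032,0,1],[0,0,0,-0.006,0.04,0,1],[0,0,0,-0.007,0.048,0,1],[0,0,0,-0.008,0.056,0,1],[0,0,0,-0.0095,0.064,0,1],[0,0,0,-0.0105,0.072,0,1],[0,0,0,-0.0115,0.08,0,1]]]}}

```text
time_s: 28.42
eef_pos: [0.6278, -0.0062, 0.0957]
tcp_rot: [-3.142, -0.0, 1.737]
wrist_force: [-2.1, -0.0, 1.4]
opening: 0.27
finger_force: 30.0
```

{"op": "play_rows", "data": {"plan": [[[0,0,0,-0.001,0.008,0,1],[0,0,0,-0.002,0.016,0,1],[0,0,0,-0.0035,0.024,0,1],[0,0,0,-0.0045,0.032,0,1],[0,0,0,-0.006,0.04,0,1],[0,0,0,-0.007,0.048,0,1],[0,0,0,-0.008,0.056,0,1],[0,0,0,-0.0095,0.064,0,1],[0,0,0,-0.0105,0.072,0,1],[0,0,0,-0.0115,0.08,0,1]]]}}

```text
time_s: 29.68
eef_pos: [0.6521, -0.0056, 0.0957]
tcp_rot: [-3.142, 0.0, 1.737]
wrist_force: [-1.0, 0.7, 2.1]
opening: 0.27
finger_force: 30.0
```

{"op": "play_rows", "data": {"plan": [[[0,0,0,-0.0008,0.006,0,1],[0,0,0,-0.0015,0.011,0,1],[0,0,0,-0.0015,0.011,0,1]]]}}

```text
time_s: 30.05
eef_pos: [0.6554, -0.0055, 0.0956]
tcp_rot: [3.141, 0.0, 1.737]
wrist_force: [0.7, 0.4, -0.3]
opening: 0.269
finger_force: 30.0
```

{"op": "play_rows", "data": {"plan": [[[0,0,0,0,0,-0.03,1],[0,0,0,0,0,-0.12,1],[0,0,0,0,0,-0.24,1],[0,0,0,-0.1,-0.07,-0.317,1],[0,0,0,-0.22,-0.15,-0.317,1],[0,0,0,-0.36,-0.25,-0.317,1],[0,0,0,-0.5,-0.35,-0.317,1],[0,0,0,-0.64,-0.44,-0.317,1],[0,0,0,-0.78,-0.54,-0.317,1],[0,0,0,-0.9,-0.62,-0.317,1]]]}}

```text
time_s: 31.3
eef_pos: [0.5156, -0.3043, 0.1916]
tcp_rot: [3.141, 0.001, 1.737]
wrist_force: [1.2, 0.5, -1.9]
opening: 0.266
finger_force: 30.0
```

{"op": "play_rows", "data": {"plan": [[[0,0,0,-0.08,-0.06,0,1],[0,0,0,-0.125,-0.088,0,1],[0,0,0,-0.132,-0.093,0,1],[0,0,0,-0.132,-0.093,0,1],[0,0,0,-0.132,-0.093,0,1]]]}}

```text
time_s: 31.92
eef_pos: [0.4961, -0.3454, 0.1909]
tcp_rot: [3.142, -0.0, 1.739]
wrist_force: [-0.8, -0.5, -0.7]
opening: 0.269
finger_force: 30.0
```

{"op": "play_rows", "data": {"plan": [[[0,0,0,0,0,0.03,1],[0,0,0,0,0,0.07,1],[0,0,0,0,0,0.12,1],[0,0,0,0,0,0.17,1],[0,0,0,0,0,0.21,1],[0,0,0,0,0,0.24,1],[0,0,0,0,0,0.26,1],[0,0,0,0,0,0.272,1],[0,0,0,0,0,0.276,1],[0,0,0,0,0,0.276,1]]]}}

```text
time_s: 33.17
eef_pos: [0.4957, -0.3463, 0.1083]
tcp_rot: [3.141, 0.0, 1.737]
wrist_force: [-0.2, -0.1, -1.3]
opening: 0.272
finger_force: 30.0
```

{"op": "play_rows", "data": {"plan": [[[0,0,0,0,0,0.003,1],[0,0,0,0,0,0.006,1],[0,0,0,0,0,0.006,1]]]}}

```text
time_s: 33.55
eef_pos: [0.4956, -0.3462, 0.1062]
tcp_rot: [-3.142, -0.0, 1.737]
wrist_force: [0.4, 0.2, -1.2]
opening: 0.271
finger_force: 30.0
```

Almost seated; finish lowering, then release and retreat straight up.

{"op": "play_rows", "data": {"plan": [[[0,0,0,0,0,0.002,1],[0,0,0,0,0,0.002,1]]]}}

```text
time_s: 33.8
eef_pos: [0.4956, -0.3463, 0.1061]
tcp_rot: [3.141, 0.0, 1.737]
wrist_force: [-1.0, 1.3, 4.5]
opening: 0.273
finger_force: 30.0
```

{"op": "play_rows", "data": {"plan": [[[0,0,0,0,0,0,0.7],[0,0,0,0,0,0,0.4],[0,0,0,0,0,0,0],[0,0,0,0,0,0,0],[0,0,0,0,0,0,0],[0,0,0,0,0,0,0],[0,0,0,0,0,-0.05,0],[0,0,0,0,0,-0.15,0],[0,0,0,0,0,-0.3,0],[0,0,0,0,0,-0.45,0]]]}}

```text
time_s: 35.05
eef_pos: [0.4955, -0.3462, 0.2433]
tcp_rot: [3.141, 0.001, 1.737]
wrist_force: [0.8, 0.0, 0.4]
opening: 1.002
finger_force: 0.0
```

{"op": "play_rows", "data": {"plan": [[[0,0,0,0,0,-0.04,0],[0,0,0,-0.18,0,-0.04,0],[0,0,0,-0.18,0,-0.04,0],[0,0,0,-0.18,0,-0.04,0]]]}}

```text
time_s: 35.55
eef_pos: [0.5044, -0.3991, 0.252]
tcp_rot: [-3.141, -0.001, 1.737]
wrist_force: [0.7, -0.2, -0.8]
opening: 1.001
finger_force: 0.0
```

```bash
python3 - <<'E'
from h import *
print(env.state()['eef_pos'],env.state()['opening'])
a=optics.capture("side"); b=optics.capture("scene"); T=tool()
cv2.imwrite("pics/fin.png",np.hstack([cv2.resize(a[150:330,270:470,::-1],(400,360)),cv2.resize(b[150:330,200:400,::-1],(400,360))]))
E
```

```text
[ 0.50435593 -0.3990765   0.25201687] 1.0012396607785952
```

View pics/fin.png

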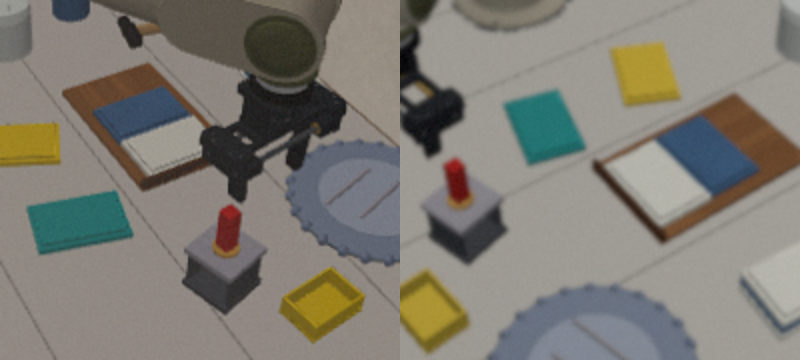

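Both views show the raker upright in its stand and the tiles butted. A final close check of the joint from above.

{"op": "play_rows", "data": {"plan": [[[0,0,0,0.15,0.05,0,0],[0,0,0,0.35,0.1,0,0],[0,0,0,0.55,0.2,0,0],[0,0,0,0.75,0.3,0,0],[0,0,0,0.95,0.4,0,0],[0,0,0,1,0.48,0,0],[0,0,0,1,0.48,0,0]]]}}

```text
time_s: 36.52
eef_pos: [0.5973, -0.0768, 0.2528]
tcp_rot: [3.141, -0.0, 1.742]
wrist_force: [-0.9, -0.2, -0.2]
opening: 0.996
finger_force: 0.0
```

{"op": "play_rows", "data": {"plan": [[[0,0,0.03,0.15,0,0.1,0],[0,0,0.046,0.3,0,0.25,0],[0,0,0.046,0.3,0,0.27,0],[0,0,0.046,0.3,0,0.27,0],[0,0,0.046,0.3,0,0.27,0]]]}}

```text
time_s: 37.15
eef_pos: [0.5825, 0.0076, 0.173]
tcp_rot: [3.139, 0.001, 1.592]
wrist_force: [-0.1, -0.6, 0.3]
opening: 0.999
finger_force: 0.0
```

```bash
python3 look.py && python3 - <<'E'
from h import *
im=np.load("pics/last.npy"); c=cam("wrist",np.load("pics/lastT.npy")); q=proj([[.582,-.008,.02]],c)[0].astype(int)
cr=im[q[1]-75:q[1]+75,q[0]-95:q[0]+95,::-1]; cv2.imwrite("pics/joint.png",cv2.resize(cr,None,fx=4,fy=3.9,interpolation=cv2.INTER_CUBIC))
E
```

```text
[0.5825 0.0076 0.173 ]
blue {'xlo': (-75.7, -0.2), 'xhi': (70.7, 0.15), 'ylo': (1.4, 0.64), 'yhi': (97.8, -0.05)}
white {'xlo': (-75.1, -0.19), 'xhi': (73.3, -0.15), 'ylo': (-99.5, -0.16), 'yhi': (-0.4, -0.11)}
```

View pics/joint.png

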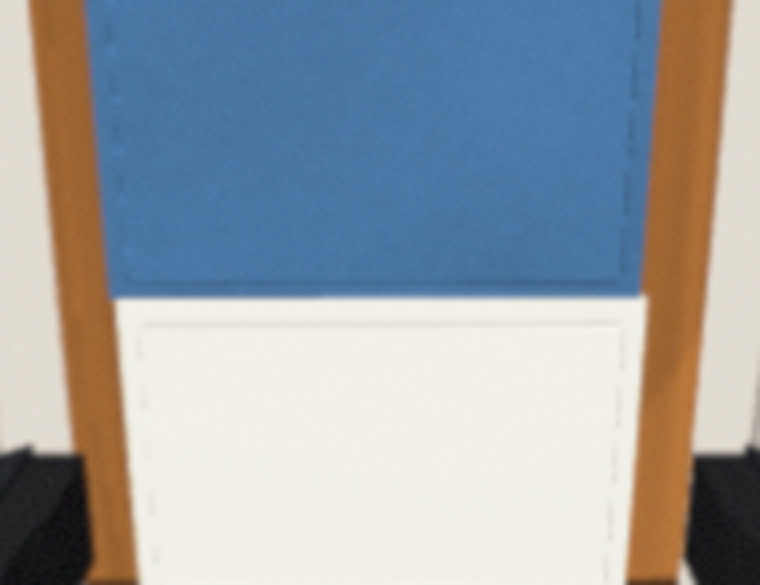

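The joint is closed along row 297 with no visible gap, and the tile ends are in line to about 2 mm.

```bash
python3 -c "
from bench import env
print(env.hand_in())"
```

```text
the job is handed in; nothing more can be done
None
```

The job is done and handed in at about 37 s: the tiles are butted flush with ends in line to about 2 mm, the joint was raked lightly end to end, and the raker hangs upright in its stand.

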